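# Sweep loose jar lids off the board into the tray

### The arm

A 6-joint arm with a two-finger parallel gripper is mounted at the origin on the work surface. World frame = base frame: x ahead of the robot, y to its left, z up, the work surface at z = 0. Lengths are in mm, angles in degrees, forces in N, time in s.
With the tool pointing down it reaches from about 350 to 850 mm from the base axis. Payload 8.1 kg.
Tool frame: the origin (TCP) lies midway between the tips of the shut fingers; the grasp point (between the pads) lies 19 mm behind it (r.pinch_z is the distance from the TCP to the grasp point, in mm); z points along the fingers, y is the line along which they close (so a half turn about z gives the same grasp; the last joint's range is limited). The gripper opens to 85 mm and grips with 20 to 120 N. Pads are 22 mm wide; open, the fingers measure 114 mm over their backs; the gripper's body (76 mm by 85 mm) begins 54 mm behind the grasp point. The pads swing forward as they close: fully open they stand 13 mm farther back than shut.
Start: joints at [70.909, 7.471, 85.268, -0, 87.261, -4.893], TCP at [147.141, 581.683, 231.292] pointing down, gripper open.
Joint ranges: [-169.43, 169.43], [-51.17, 129.36], [1.28, 143.12], [-76.62, 256.62], [0, 156.53], [-152.29, 152.29]. Speed limits (degrees/s): [136.94, 136.94, 159.86, 180, 180, 180].

### API

Orientations are given as [roll, pitch, yaw] about the fixed x, y, z axes, in that order (R = Rz(yaw) Ry(pitch) Rx(roll)).
In Python, from bench import sensors, optics, job, r gives the robot as it stands.
- The arm moves only by the tool play_rows, never from a script. Its argument "motion" is a list that holds one entry, the list of rows, each a list of 6 numbers: the shift along the tool's x, y, z in cm, then the turn, a rotation vector about the tool's x, y, z in degrees. In form: [[[x, y, z, ax, ay, az], ...]]. A call has 1 to 5 rows; each row is the pose to reach, as a shift and turn from the pose commanded when the call began, along the tool's axes at that moment; what a row does not reach only later rows make up. A row lasts 1/10 s, in which the tool goes at most 50 mm and 8.59 degrees, less where a joint would pass 70% of its speed; a pose out of reach is approached as far as the arm can. A call with a gripper value outside its range is refused whole. "jaw" is the opening, from 0 (shut) to 1 (fully open), set as the call begins (left out, the last holds). The fingers move at their own pace and stop on an object; "squeeze" is the grip in N (left out, the last holds). Time passes only in rows, so rows that repeat a pose let the fingers close. It gives the time, the measured TCP pose, the force, the opening and the grip force at its end, in the units of the state.
- sensors.sense(): the state, without advancing time (a new reading comes with each control period).
- optics.snapshot(name): name is "scene" or "top"; returns a dict with "pixels" (420x560x3 uint8, red, green, blue), "mtx" (3x3 intrinsics, pixels), "R" (3x3) and "t" (3): a world point X has camera coordinates R X + t. Camera axes: x right, y down, z forward; pixel columns grow to the right and rows downward; lengths in mm; the calibration is good to about 2 mm. A picture is of the moment at which its call begins. There is no depth.
- job.hand_in(): hands the job in; it is judged then, once.
The state is a dict: "time": time; "joint_pos": joint angles; "qd": joint speeds; "joint_efforts": joint torques, N m; "tool_pos": TCP position; "tcp_rot": TCP orientation; "ft_force": force on the tool from outside, world axes, zero at the start; "wrist_torque": the same for the moment, N m; "finger_gap": finger opening in mm; "grip_force": force on a finger pad.
Only numpy, scipy, OpenCV 4.12 (cv2) and the standard library are available. Lean on these libraries where they do the work, as an engineer would, in place of code of your own. Each camera call takes 0.05 s, during which the arm holds its last target. There are 200 camera calls.

### The job

With the tips of the closed fingers, sweep the three loose jar lids along the plywood board and over its open end so that all of them drop into the rectangular steel tray standing below that end. Only push them: do not pick any lid up, and leave the closed glass jar and the bowl where they stand.

Things in the scene. Friction and masses are not known exactly. Their poses are not given: they have to be found in the camera images.
- board: the plywood board, fixed, on steel brackets: 280 mm along its x, 360 mm along its y, turned up to 0.2 rad about the vertical. Origin at counter height under its centre (z = 0 is the counter); its flat upper face is at z = 60 mm, its underside at 42 mm. A lip 12 mm wide stands 10 mm above the upper face along each of the two long sides (x = -140 and +140 mm); the two short ends, at y = -180 and +180 mm, are open with no lip
- tray: the rectangular stainless tray on the counter, fixed, open-topped: 270 x 140 mm outside, 38 mm tall, walls and floor 4 mm. It stands below one open end of the board (either the +y or the -y end; it varies), parallel to the board, its centre 240 mm from the board's centre along the board's y, so its near wall is tucked 10 mm under the board's end. Origin: centre of its underside; x along its long side
- bowl: a small white ceramic bowl, 110 mm across, 36 mm tall, loose on the counter beyond the board's other open end, its centre 240 mm from the board's centre. Origin: centre of its underside. To be left alone
- jar: a loose glass jar with its brass-coloured screw lid on, 56 mm across and 72 mm tall, standing on the board by its far (+x) lip. Origin: centre of its underside. To be left alone
- lid0: one of three identical loose steel screw-top jar lids lying flat, top up, on the board: a disc 50 mm across and 14 mm tall, 12 to 21 g. Origin: centre of its underside; z up
- lid1: one of three identical loose steel screw-top jar lids lying flat, top up, on the board: a disc 50 mm across and 14 mm tall, 12 to 21 g. Origin: centre of its underside; z up
- lid2: one of three identical loose steel screw-top jar lids lying flat, top up, on the board: a disc 50 mm across and 14 mm tall, 12 to 21 g. Origin: centre of its underside; z up
Mind the look-alikes: they are no part of the job. Leave any blue, red or yellow look-alike of the lid0 alone.

How it is judged (in metres and radians):
At the end, for the whole second after the job is handed in: All three loose lids lie at rest inside the tray (centres within its walls and less than 40 mm above the counter, either way up, flat, leaning or stacked); the jar and the bowl are upright and within 20 mm of where they began (x of lid0 in the frame of tray between -0.131 and 0.131 m and y of lid0 in the frame of tray between -0.066 and 0.066 m and height (world z) of each of lid0, lid1, lid2 below 0.04 m and linear speed of each of lid0, lid1, lid2 below 0.03 m/s and x of lid1 in the frame of tray between -0.131 and 0.131 m and y of lid1 in the frame of tray between -0.066 and 0.066 m and x of lid2 in the frame of tray between -0.131 and 0.131 m and y of lid2 in the frame of tray between -0.066 and 0.066 m and distance of each of jar, bowl from where it was at the start of the episode below 0.02 m and angle between each of jar, bowl's own z axis and vertical below 0.2 rad); the robot touches nothing.
It fails at once if a jar lid is lifted (more than 15 mm above the board's face) instead of being swept (height (world z) of any of lid0, lid1, lid2 above 0.075 m).
It fails at once if the glass jar is moved by more than 20 mm or tipped (distance of jar from where it was at the start of the episode above 0.02 m or angle between jar's own z axis and vertical above 0.3 rad).
It fails at once if the bowl is moved by more than 20 mm or tipped (distance of bowl from where it was at the start of the episode above 0.02 m or angle between bowl's own z axis and vertical above 0.3 rad).
It also fails if it takes over 58 s, if anything falls off the work surface, if the arm or the gripper's body presses on something with over 40 N, if the wrist force passes 120 N, or if a joint passes its speed limit or range.

## Working session

There is one attempt and no reset: what is moved stays moved. The work goes in short steps, Python scripts to look and compute and a tool call to move; the robot and the scene stay as the last step left them, time stands still between calls to the robot, and variables do not carry over. Pictures are saved under pics/ and viewed, at most 10 in all, crops included, and the job is handed in when it is done.

Besides the shell and the picture viewer there is one more tool, called as a command line: name --argument value ..., lists and objects as JSON in quotes. play_rows: Moves the arm, as the interface text tells. Its arguments: {"type":"object","properties":{"motion":{"type":"array","items":{"type":"array","items":{"type":"array","items":{"type":"number"}}}},"jaw":{"type":"number"},"squeeze":{"type":"number"}},"required":["motion"]}

```bash
mkdir -p pics; python3 - <<'E'
from bench import sensors, optics, job, r
import cv2,numpy as np,pickle
s=sensors.sense();print(s['tool_pos'],s['tcp_rot'],s['time'],s['finger_gap'])
for n in("top","scene"):
    d=optics.snapshot(n);pickle.dump(d,open(n+'.pkl','wb'))
    cv2.imwrite(f'pics/{n}0.png',d['pixels'][:,:,::-1]);print(n,d['mtx'],d['R'],d['t'])
E
```

```text
[146.96719618 581.15098632 230.21983436] [-1.79892980e+02 -7.57928214e-03  1.65801672e+02] 0.0 85.16885899621194
top [[447.7511728    0.         282.89987808]
 [  0.         447.7511728  203.01770871]
 [  0.           0.           1.        ]] [[ 0.01221694 -0.99991398 -0.00477229]
 [-0.98558373 -0.01123615 -0.16881485]
 [ 0.16874671  0.0067659  -0.98563623]] [  1.08224682 531.88919906 807.43589806]
scene [[395.89508941   0.         275.52781763]
 [  0.         395.89508941 211.56027123]
 [  0.           0.           1.        ]] [[ 0.66970865  0.7424839  -0.01442136]
 [ 0.5397635  -0.50001204 -0.67723211]
 [-0.51004479  0.44576408 -0.7356281 ]] [-347.22293757 -218.93655903 1261.02395811]
```

View pics/top0.png

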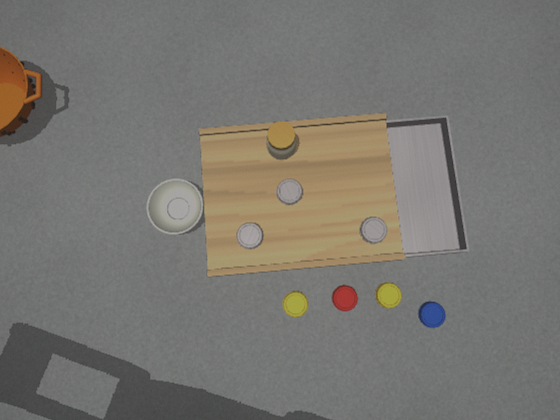

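View pics/scene0.png

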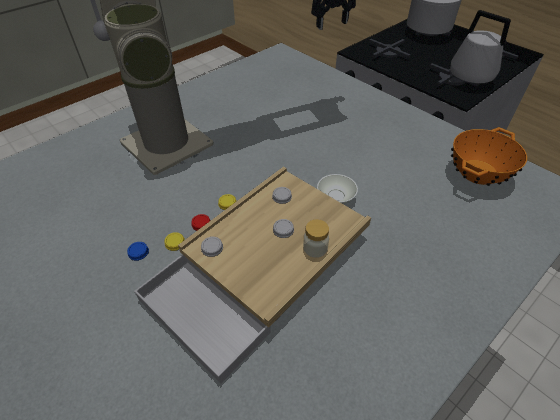

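The top view shows steel lids on the board at (289,191), (250,236) and (374,230). The jar is at (282,140), the bowl at (176,207), and the tray is off the right (-y) end. The look-alikes are off the board: yellow at (295,304) and (389,295), red at (345,298), blue at (432,315). The three grey lids on the board fit the description. Next I'll confirm them in a crop and measure.

```bash
cat >h.py <<'E'
import cv2,numpy as np
def back(d,uv,z):
    ray=d['R'].T@np.linalg.inv(d['mtx'])@np.array([uv[0],uv[1],1.]); c=-d['R'].T@d['t']
    return c+ray*(z-c[2])/ray[2]
def proj(d,X):
    p=d['mtx']@(d['R']@np.array(X,float)+d['t']); return p[:2]/p[2]
def lids(d,z=74):
    g=cv2.cvtColor(d['pixels'],cv2.COLOR_RGB2HSV)
    return g
E
python3 - <<'E'
from h import *
import pickle
d=pickle.load(open('top.pkl','rb'))
im=d['pixels'][:,:,::-1]
cv2.imwrite('pics/crop0.png',cv2.resize(im[105:285,190:480],None,fx=2.7,fy=2.7,interpolation=cv2.INTER_CUBIC))
for n,uv,z in [('A',(289.5,190.5),74),('B',(250,235),74),('C',(374,229.5),74),('jartop',(282,135),132),('bowl',(175,206),96-60),
 ('c farL',(200,129),70),('c farR',(386,114.5),70),('c nearL',(208,275),70),('c nearR',(404.5,259),70)]:
    print(n,back(d,uv,z).round(1))
E
```

```text
A [550.5  -4.7  74. ]
B [467.3  66.2  74. ]
C [ 479.9 -159.1   74. ]
jartop [637.9   9.8 132. ]
bowl [525.2 215.1  36. ]
c farL [668.8 166.8  70. ]
c farR [ 701.4 -187.7   70. ]
c nearL [394.6 140.4  70. ]
c nearR [ 427.5 -213.8   70. ]
```

View pics/crop0.png

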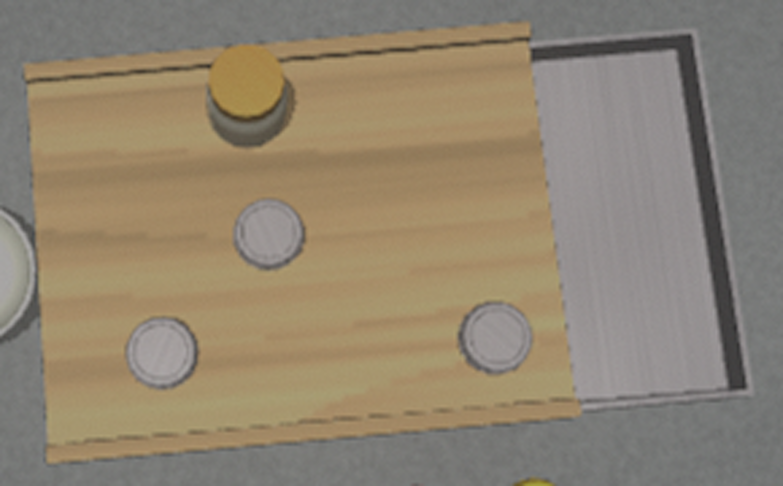

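The crop confirms three grey steel lids on the board, at about (268,233), (162,352) and (495,337) in the crop. The board is yawed about 5.3°, centred at (548,-24), and the tray is at its -y end. In the board frame the lids are A (4,19), B (-72,97) and C (-80,-129). I'll sweep them in the order A, C, B.

play_rows --motion '[[[-3.7,-3.0,0,0,0,8],[-7.4,-6.0,0,0,0,16],[-11.1,-9.1,0,0,0,24],[-14.8,-12.2,0,0,0,32],[-18.5,-15.2,0,0,0,40]]]' --jaw 0

```text
time: 0.6
tool_pos: [289.7, 387.1, 230.8]
tcp_rot: [-180.0, 0.0, 125.5]
ft_force: [0.3, -0.1, -0.2]
finger_gap: 12.6
grip_force: 0.0
```

```bash
cat >>h.py <<'E'
from scipy.spatial.transform import Rotation as Ro
C=np.array([548,-23.6]);TH=np.radians(5.27)
M=np.array([[np.cos(TH),-np.sin(TH)],[np.sin(TH),np.cos(TH)]])  # board->world
def to(bx,by,z):
    from bench import sensors
    s=sensors.sense(); T=Ro.from_euler('xyz',s['tcp_rot'],degrees=True)
    p=np.array([*(C+M@[bx,by]),z]); G=Ro.from_euler('xyz',[180,0,90+5.27],degrees=True)
    print('t',round(s['time'],2),'board',(M.T@(s['tool_pos'][:2]-C)).round(1),'z',s['tool_pos'][2].round(1),'gap',round(s['finger_gap'],1),'F',s['ft_force'].round(1))
    print('shift cm',(T.inv().apply(p-s['tool_pos'])/10).round(2),'rot',(T.inv()*G).as_rotvec(degrees=True).round(2))
E
python3 -c "from h import *;to(4,65,150)"
```

```text
t 0.6 board [-219.5  432.7] z 230.8 gap 12.6 F [ 0.3 -0.1 -0.2]
shift cm [-43.02   0.8    8.09] rot [-3.000e-02  2.000e-02  3.023e+01]
```

play_rows --motion '[[[-4.8,0.1,0,0,0,6],[-9.6,0.2,0,0,0,12],[-14.4,0.3,0,0,0,18],[-19.2,0.4,0,0,0,24],[-24,0.5,0,0,0,30]]]'

```text
time: 1.1
tool_pos: [434.3, 195.4, 231.1]
tcp_rot: [-180.0, -0.0, 95.6]
ft_force: [1.6, 0.3, -0.2]
finger_gap: 0.0
grip_force: 0.0
```

```bash
python3 -c "from h import *;to(4,65,110)"
```

```text
t 1.1 board [-93.1 228.5] z 231.1 gap 0.0 F [ 1.6  0.3 -0.2]
shift cm [-16.4    9.63  12.11] rot [-0.01 -0.    0.28]
```

play_rows --motion '[[[-4.1,2.4,1,0,0,0],[-8.2,4.8,3,0,0,0],[-12.3,7.2,6,0,0,0],[-16.4,9.6,9,0,0,0],[-16.4,9.6,12,0,0,0]]]'

```text
time: 1.6
tool_pos: [548.7, 40.2, 111.7]
tcp_rot: [179.8, 0.1, 95.6]
ft_force: [0.0, -0.6, 0.2]
finger_gap: 0.0
grip_force: 0.0
```

```bash
python3 - <<'E'
from h import *
from bench import optics
to(4,65,65)
d=optics.snapshot('top');cv2.imwrite('pics/t1.png',cv2.resize(d['pixels'][105:285,190:480,::-1],None,fx=2.7,fy=2.7))
E
```

```text
t 1.6 board [ 6.5 63.4] z 111.7 gap 0.0 F [ 0.  -0.6  0.2]
shift cm [ 0.17 -0.27  4.67] rot [0.22 0.08 0.36]
```

View pics/t1.png

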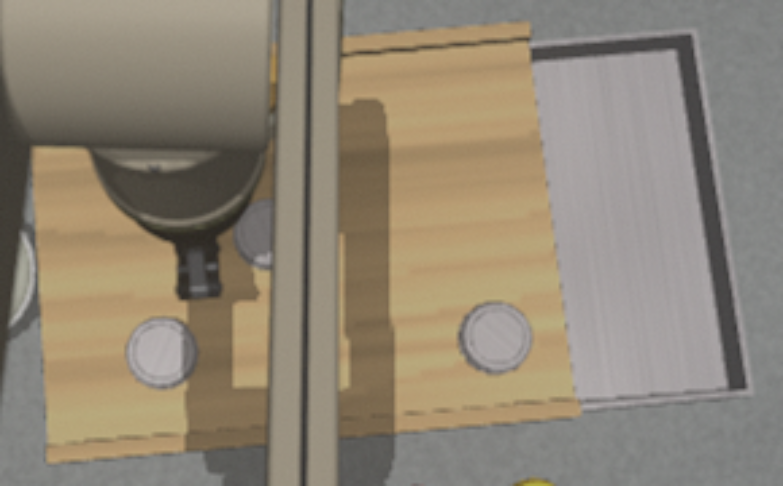

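The fingers, at about (200,270) in the crop, stand behind lid A at (265,235) and clear of lid B. I'll lower them now.

play_rows --motion '[[[0.1,0,1.5,0,0,0],[0.1,-0.1,3,0,0,0],[0.2,-0.2,4.2,0,0,0.3],[0.2,-0.2,4.5,0,0,0.3],[0.2,-0.2,4.5,0,0,0.3]]]'

```text
time: 2.15
tool_pos: [543.3, 46.3, 66.4]
tcp_rot: [-180.0, -0.0, 95.6]
ft_force: [-0.4, -0.3, 0.5]
finger_gap: 0.1
grip_force: 0.0
```

```bash
python3 -c "from h import *;to(4,-195,65)"
```

```text
t 2.15 board [ 1.8 70. ] z 66.4 gap 0.1 F [-0.4 -0.3  0.5]
shift cm [-26.5    0.09   0.14] rot [-0.  -0.   0.3]
```

play_rows --motion '[[[-0.7,0.1,0.1,0,0,0.3],[-1.7,0.2,0.1,0,0,0.3],[-2.9,0.2,0.1,0,0,0.3],[-4.1,0.2,0.1,0,0,0.3],[-5.3,0.2,0.1,0,0,0.3]]]'

```text
time: 2.65
tool_pos: [550.9, -8.5, 65.5]
tcp_rot: [180.0, 0.0, 95.2]
ft_force: [0.3, -0.4, 0.7]
finger_gap: 0.1
grip_force: 0.1
```

play_rows --motion '[[[-1.2,0,0,0,0,0],[-2.4,0,0,0,0,0],[-3.6,0,0,0,0,0],[-4.8,0,0,0,0,0],[-6.0,0,0,0,0,0]]]'

```text
time: 3.15
tool_pos: [556.1, -67.8, 65.2]
tcp_rot: [-180.0, -0.0, 95.2]
ft_force: [0.1, -0.8, 0.2]
finger_gap: -0.2
grip_force: 0.0
```

```bash
python3 - <<'E'
from h import *
from bench import optics
to(4,-195,65)
a=optics.snapshot('top')['pixels'][105:285,190:480];b=optics.snapshot('scene')['pixels'][160:380,130:390]
a=cv2.resize(a,(400,248));b=cv2.resize(b,(400,338))
cv2.imwrite('pics/t2.png',np.vstack([a,b])[:,:,::-1])
E
```

```text
t 3.15 board [  4.  -44.7] z 65.2 gap -0.2 F [ 0.1 -0.8  0.2]
shift cm [-15.03   0.02   0.02] rot [-0.01 -0.   -0.07]
```

View pics/t2.png

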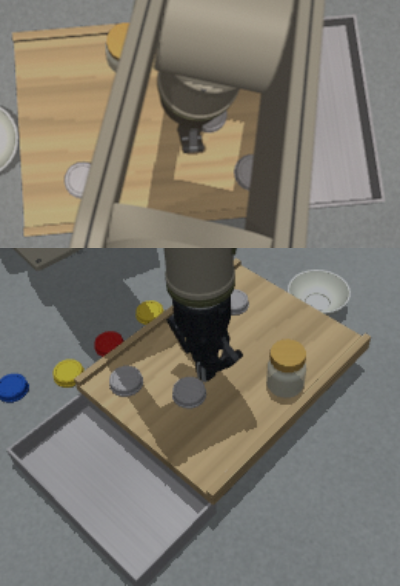

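Lid A, at about (190,390) in the lower panel, rides just ahead of the fingertips. The other two lids and the jar haven't moved. I'll check that it's centred.

```bash
python3 - <<'E'
from h import *
import pickle
d=pickle.load(open('scene.pkl','rb'))
for uv in [(253.5,251.5),(212,245),(283.5,227)]:
    print(M.T@(back(d,uv,74)[:2]-C))
E
```

```text
[  8.55740272 -82.61319003]
[ -73.24517774 -132.05850266]
[10.38810821 14.27591084]
```

Allowing for the scene camera's bias of about 6 mm, the lid is at x ≈ 2, so it's centred. I'll keep pushing.

play_rows --motion '[[[-1.2,0,0,0,0,0],[-2.4,0,0,0,0,0],[-3.6,0,0,0,0,0],[-4.8,0,0,0,0,0],[-6.0,0,0,0,0,0]]]'

```text
time: 3.75
tool_pos: [561.6, -127.7, 65.3]
tcp_rot: [180.0, 0.0, 95.2]
ft_force: [-0.4, 0.3, 0.2]
finger_gap: 0.1
grip_force: 0.1
```

play_rows --motion '[[[-1.2,0,0,0,0,0],[-2.4,0,0,0,0,0],[-3.6,0,0,0,0,0],[-4.8,0,0,0,0,0],[-6.0,0,0,0,0,0]]]'

```text
time: 4.25
tool_pos: [567.0, -187.3, 65.3]
tcp_rot: [-180.0, 0.0, 95.2]
ft_force: [-0.3, 0.6, -1.0]
finger_gap: 0.1
grip_force: 0.0
```

play_rows --motion '[[[-1.0,0,0,0,0,0],[-2.0,0,0,0,0,0],[-2.5,0,0,0,0,0],[-2.5,0,-3,0,0,0],[-2.5,0,-6,0,0,0]]]'

```text
time: 4.75
tool_pos: [568.0, -210.8, 124.4]
tcp_rot: [-179.8, -0.1, 95.2]
ft_force: [0.4, -0.4, 0.8]
finger_gap: 0.1
grip_force: 0.0
```

```bash
python3 - <<'E'
from h import *
from bench import optics
to(-80,-78,125)
a=optics.snapshot('top')['pixels'][105:285,190:480];b=optics.snapshot('scene')['pixels'][160:380,130:390]
a=cv2.resize(a,(400,248));b=cv2.resize(b,(400,338))
cv2.imwrite('pics/t3.png',np.vstack([a,b])[:,:,::-1])
E
```

```text
t 4.75 board [   2.8 -188.3] z 124.4 gap 0.1 F [ 0.4 -0.4  0.8]
shift cm [ 1.102e+01 -8.290e+00 -1.000e-02] rot [-0.17 -0.11 -0.08]
```

View pics/t3.png

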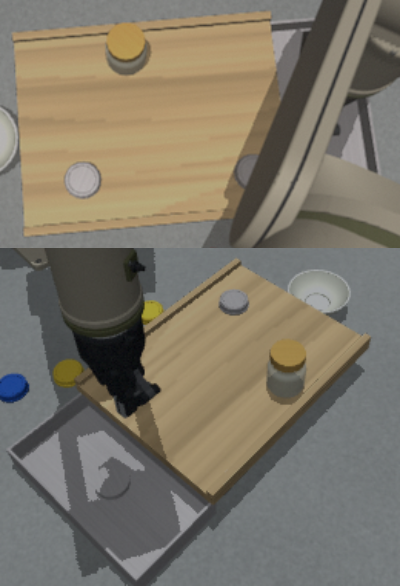

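Lid A lies in the tray, at about (113,480) in the lower panel. Next is lid C.

play_rows --motion '[[[3.7,-2.8,0,0,0,0],[7.4,-5.6,0,0,0,0],[11.2,-8.3,0,0,0,0],[11.2,-8.3,2,0,0,0],[11.2,-8.3,4,0,0,0]]]'

```text
time: 5.35
tool_pos: [476.3, -106.1, 85.5]
tcp_rot: [179.9, 0.1, 95.3]
ft_force: [-0.0, -0.9, 0.2]
finger_gap: -0.3
grip_force: 0.0
```

```bash
python3 -c "from h import *;to(-80,-78,65)"
```

```text
t 5.35 board [-78.9 -75.6] z 85.5 gap -0.3 F [-0.  -0.9  0.2]
shift cm [-0.24 -0.11  2.05] rot [0.14 0.05 0.04]
```

play_rows --motion '[[[0,-0.1,1.2,0,0,0],[0,-0.1,1.9,0,0,0],[0,-0.1,1.9,0,0,0],[-0.7,-0.1,1.9,0,0,0],[-1.8,-0.1,1.9,0,0,0]]]'

```text
time: 5.85
tool_pos: [477.9, -125.9, 67.1]
tcp_rot: [179.9, 0.0, 95.2]
ft_force: [0.0, 0.3, 0.6]
finger_gap: -0.3
grip_force: 0.0
```

play_rows --motion '[[[-1.2,0,0,0,0,0],[-2.4,0,0,0,0,0],[-3.6,0,0,0,0,0],[-4.8,0,0,0,0,0],[-6.0,0,0,0,0,0]]]'

```text
time: 6.35
tool_pos: [482.5, -186.2, 66.3]
tcp_rot: [-180.0, 0.0, 95.2]
ft_force: [0.3, 0.6, -0.3]
finger_gap: 0.1
grip_force: 0.0
```

play_rows --motion '[[[-1.2,0,0,0,0,0],[-2.2,0,0,0,0,0],[-3.2,0,0,0,0,0],[-3.4,0,-2.5,0,0,0],[-3.4,0,-6,0,0,0]]]'

```text
time: 6.85
tool_pos: [483.7, -218.5, 124.5]
tcp_rot: [-179.7, -0.2, 95.2]
ft_force: [-0.2, -0.1, 0.5]
finger_gap: -0.3
grip_force: 0.0
```

```bash
python3 - <<'E'
from h import *
from bench import optics
to(-72,148,125)
a=optics.snapshot('top')['pixels'][105:285,190:480];b=optics.snapshot('scene')['pixels'][160:380,130:390]
a=cv2.resize(a,(400,248));b=cv2.resize(b,(400,338))
cv2.imwrite('pics/t4.png',np.vstack([a,b])[:,:,::-1])
E
```

```text
t 6.85 board [ -81.9 -188.2] z 124.5 gap -0.3 F [-0.2 -0.1  0.5]
shift cm [33.62  0.93  0.05] rot [-0.25 -0.18 -0.1 ]
```

View pics/t4.png

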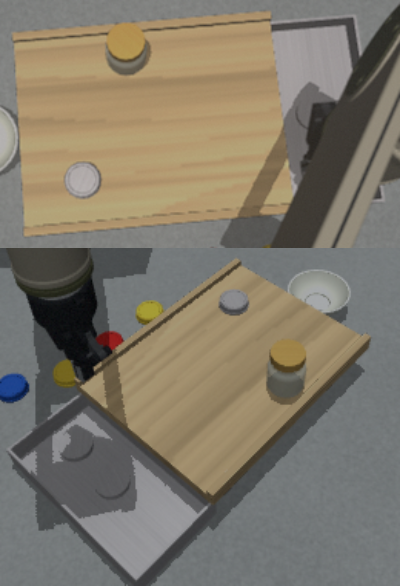

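Lids A and C are both in the tray, at about (113,482) and (77,445) in the lower panel. The last one is lid B.

play_rows --motion '[[[4.5,0.2,0,0,0,0],[9,0.4,0,0,0,0],[13.5,0.6,0,0,0,0],[18,0.7,0,0,0,0],[22.5,0.9,0,0,0,0]]]'

```text
time: 7.45
tool_pos: [473.8, 7.6, 126.1]
tcp_rot: [180.0, -0.0, 95.2]
ft_force: [-0.1, 0.8, -0.3]
finger_gap: -0.2
grip_force: 0.0
```

play_rows --motion '[[[4,0,0,0,0,0],[8,0,0,0,0,0],[11.1,0,0,0,0,0],[11.1,0,1,0,0,0],[11.1,0,3,0,0,0]]]'

```text
time: 7.95
tool_pos: [465.5, 117.5, 97.2]
tcp_rot: [179.8, 0.0, 95.4]
ft_force: [-0.7, -0.7, 0.4]
finger_gap: -0.2
grip_force: 0.0
```

```bash
python3 -c "from h import *;to(-72,148,65)"
```

```text
t 7.95 board [-69.2 148.1] z 97.2 gap -0.2 F [-0.7 -0.7  0.4]
shift cm [-0.01 -0.29  3.22] rot [0.2  0.   0.08]
```

play_rows --motion '[[[0,-0.2,1.5,0,0,0],[0,-0.3,2.7,0,0,0],[0,-0.3,3.1,0,0,0],[0,-0.3,3.1,0,0,0],[-0.6,-0.3,3.1,0,0,0]]]'

```text
time: 8.45
tool_pos: [462.2, 110.4, 65.9]
tcp_rot: [180.0, -0.0, 95.2]
ft_force: [0.2, 0.1, -0.4]
finger_gap: -0.1
grip_force: 0.0
```

play_rows --motion '[[[-1.0,0,0,0,0,0],[-2.2,0,0,0,0,0],[-3.4,0,0,0,0,0],[-4.6,0,0,0,0,0],[-5.8,0,0,0,0,0]]]'

```text
time: 8.95
tool_pos: [467.0, 51.3, 65.4]
tcp_rot: [180.0, 0.0, 95.2]
ft_force: [0.4, 0.4, -0.8]
finger_gap: 0.1
grip_force: 0.1
```

play_rows --motion '[[[-1.2,0,0,0,0,0],[-2.4,0,0,0,0,0],[-3.6,0,0,0,0,0],[-4.8,0,0,0,0,0],[-6.0,0,0,0,0,0]]]'

```text
time: 9.45
tool_pos: [472.4, -8.1, 65.3]
tcp_rot: [-180.0, -0.0, 95.2]
ft_force: [0.1, 0.7, 0.2]
finger_gap: -0.1
grip_force: 0.1
```

play_rows --motion '[[[-1.2,0,0,0,0,0],[-2.4,0,0,0,0,0],[-3.6,0,0,0,0,0],[-4.8,0,0,0,0,0],[-6.0,0,0,0,0,0]]]'

```text
time: 9.95
tool_pos: [477.9, -67.9, 65.3]
tcp_rot: [180.0, 0.0, 95.2]
ft_force: [0.6, 0.4, -0.7]
finger_gap: -0.2
grip_force: 0.0
```

```bash
python3 - <<'E'
from h import *
from bench import optics
to(-72,-190,65)
a=optics.snapshot('top')['pixels'][105:285,190:480];b=optics.snapshot('scene')['pixels'][160:380,130:390]
a=cv2.resize(a,(400,248));b=cv2.resize(b,(400,338))
cv2.imwrite('pics/t5.png',np.vstack([a,b])[:,:,::-1])
E
```

```text
t 9.95 board [-73.9 -37.7] z 65.3 gap -0.2 F [ 0.6  0.4 -0.7]
shift cm [-15.23   0.21   0.03] rot [ 0.    0.   -0.07]
```

View pics/t5.png

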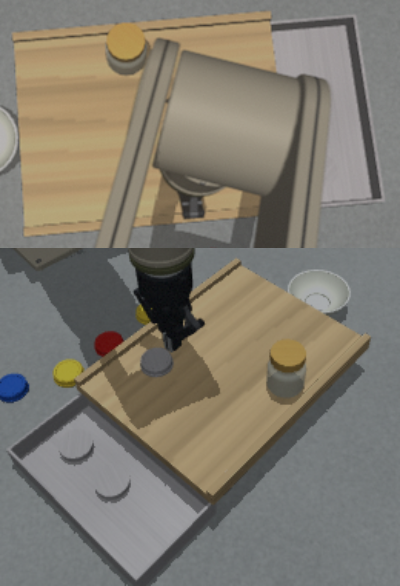

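Lid B, at about (156,361) in the lower panel, rides squarely ahead of the fingertips. I'll push it over the end.

play_rows --motion '[[[-1.2,0,0,0,0,0],[-2.4,0,0,0,0,0],[-3.6,0,0,0,0,0],[-4.8,0,0,0,0,0],[-6.0,0,0,0,0,0]]]'

```text
time: 10.55
tool_pos: [483.3, -127.7, 65.3]
tcp_rot: [180.0, -0.0, 95.2]
ft_force: [0.2, 0.4, 0.4]
finger_gap: 0.2
grip_force: 0.1
```

play_rows --motion '[[[-1.2,0,0,0,0,0],[-2.4,0,0,0,0,0],[-3.6,0,0,0,0,0],[-4.8,0,0,0,0,0],[-6.0,0,0,0,0,0]]]'

```text
time: 11.05
tool_pos: [488.7, -187.4, 65.3]
tcp_rot: [180.0, -0.0, 95.2]
ft_force: [0.1, -0.1, 0.3]
finger_gap: 0.2
grip_force: 0.0
```

play_rows --motion '[[[-1.2,0,0,0,0,0],[-2.2,0,0,0,0,0],[-3.2,0,0,0,0,0],[-3.2,0,-2.5,0,0,0],[-3.2,0,-6,0,0,0]]]'

```text
time: 11.55
tool_pos: [489.7, -217.9, 123.4]
tcp_rot: [-179.7, -0.2, 95.2]
ft_force: [0.1, 0.3, 0.3]
finger_gap: 0.0
grip_force: 0.0
```

play_rows --motion '[[[2,0,-4,0,0,0],[6,0,-6,0,0,0],[10,0,-6,0,0,0],[14,0,-6,0,0,0],[14,0,-6,0,0,0]]]'

```text
time: 12.05
tool_pos: [478.7, -75.1, 185.6]
tcp_rot: [180.0, -0.1, 95.4]
ft_force: [-0.0, -0.2, -0.4]
finger_gap: 0.1
grip_force: 0.0
```

```bash
python3 - <<'E'
from h import *
from bench import optics
to(-72,-190,65)
a=optics.snapshot('top')['pixels'][105:285,190:480];b=optics.snapshot('scene')['pixels'][160:380,130:390]
a=cv2.resize(a,(400,248));b=cv2.resize(b,(400,338))
cv2.imwrite('pics/t6.png',np.vstack([a,b])[:,:,::-1])
E
```

```text
t 12.05 board [-73.8 -44.9] z 185.6 gap 0.1 F [-0.  -0.2 -0.4]
shift cm [-14.52   0.13  12.04] rot [ 0.04 -0.08  0.15]
```

View pics/t6.png

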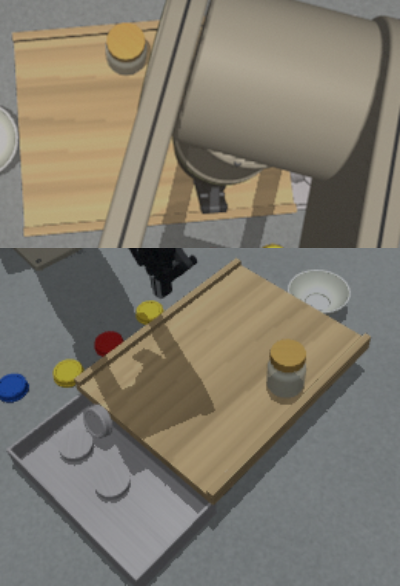

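Lid B is in the tray but appears to be leaning by the board's end, at about (97,422) in the lower panel. I'll move the arm clear and check it with an enlarged crop.

play_rows --motion '[[[4.5,0,-1,0,0,0],[9,0,-2,0,0,0],[13.5,0,-3,0,0,0],[18,0,-4,0,0,0],[22.5,0,-5,0,0,0]]]'

```text
time: 12.65
tool_pos: [458.8, 145.7, 235.8]
tcp_rot: [180.0, 0.0, 95.1]
ft_force: [0.8, -0.8, 0.3]
finger_gap: 0.2
grip_force: 0.0
```

```bash
python3 - <<'E'
from h import *
from bench import optics
import pickle
A=optics.snapshot('top');B=optics.snapshot('scene');pickle.dump((A,B),open('fin.pkl','wb'))
a=A['pixels'][190:262,375:475];b=B['pixels'][230:330,130:230]
a=cv2.resize(a,(400,288),interpolation=cv2.INTER_CUBIC);b=cv2.resize(b,(400,400),interpolation=cv2.INTER_CUBIC)
c=np.zeros((400,800,3),np.uint8);c[:288,:400]=a;c[:,400:]=b
# expected projections of candidate point
for y in(-185,-190,-195,-200):
  for z in (15,27,38):
    X=[*(C+M@[-75,y]),z]
    print(y,z,'topcrop',((proj(A,X)-[375,190])*4).round(),'scenecrop',((proj(B,X)-[130,230])*4+[400,0]).round())
cv2.imwrite('pics/t7.png',c[:,:,::-1])
E
```

```text
-185 15 topcrop [ 86. 152.] scenecrop [670. 177.]
-185 27 topcrop [ 92. 149.] scenecrop [666. 165.]
-185 38 topcrop [ 98. 146.] scenecrop [663. 154.]
-190 15 topcrop [ 96. 151.] scenecrop [663. 182.]
-190 27 topcrop [102. 148.] scenecrop [659. 170.]
-190 38 topcrop [108. 145.] scenecrop [656. 159.]
-195 15 topcrop [106. 150.] scenecrop [656. 188.]
-195 27 topcrop [113. 147.] scenecrop [652. 176.]
-195 38 topcrop [119. 144.] scenecrop [649. 165.]
-200 15 topcrop [116. 149.] scenecrop [649. 193.]
-200 27 topcrop [123. 146.] scenecrop [645. 181.]
-200 38 topcrop [129. 143.] scenecrop [642. 170.]
```

View pics/t7.png

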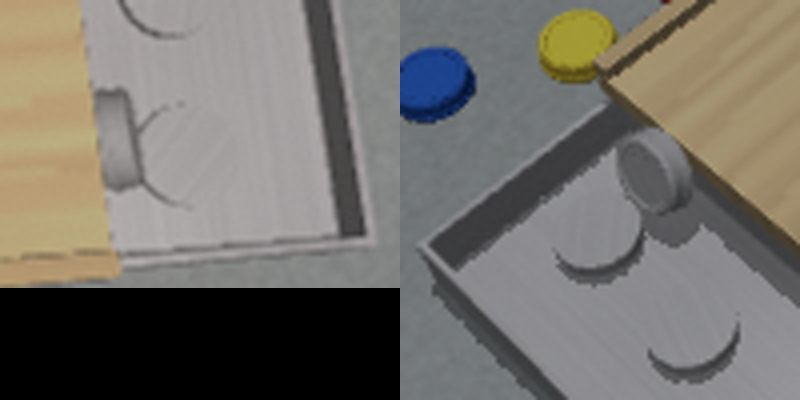

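```bash
python3 - <<'E'
from h import *
import pickle
A,B=pickle.load(open('fin.pkl','rb'))
P=lambda d:d['mtx']@np.c_[d['R'],d['t']]
# (top pt, scene pt) in crops: body centre; underside centre; lowest/top of underside rim; then lid C top (z should be ~18) as check
for n,a,b in [('body',(118,139),(655,172)),('under',(132,138),(650,176)),('C',(182,155),(592,228))]:
    a=np.array(a)/4.+[375,190]; b=(np.array(b)-[400,0])/4.+[130,230]
    X=cv2.triangulatePoints(P(A),P(B),a,b).ravel();X=X[:3]/X[3]
    print(n,'board',(M.T@(X[:2]-C)).round(1),'z',X[2].round(1))
E
```

```text
body board [ -71.7 -195.4] z 34.4
under board [ -71.3 -200.7] z 36.7
C board [ -81.1 -233.7] z 11.8
```

```bash
python3 - <<'E'
from h import *
import pickle
from scipy.optimize import minimize
A,B=pickle.load(open('fin.pkl','rb'))
# extreme outline points of lid B by eye in crops: top crop: right extreme x, lower extreme y, upper extreme y ; scene crop: L,R,T,B extremes
def disc(x,y,z,t,yaw):
    a=np.linspace(0,2*np.pi,60); n=np.array([0,-np.cos(t),np.sin(t)]); u=np.array([1,0,0]); v=np.array([0,np.sin(t),np.cos(t)])
    p=[25*(np.cos(k)*u+np.sin(k)*v)-h*n for h in(0,14) for k in a]
    p=np.array(p); R=Ro.from_euler('z',yaw).as_matrix(); p=p@R.T+[x,y,z]
    return np.c_[(C+(M@p[:,:2].T).T),p[:,2]]
def ext(q):
    P=disc(*q); a=np.array([(proj(A,X)-[375,190])*4 for X in P]); b=np.array([(proj(B,X)-[130,230])*4+[400,0] for X in P])
    return np.array([a[:,0].max(),a[:,1].min(),a[:,1].max(),b[:,0].min(),b[:,0].max(),b[:,1].min(),b[:,1].max()]),P[:,2].min(),P[:,1]
m=np.array([142,87,190,617,692,128,216])
f=lambda q:((ext(q)[0]-m)**2).sum()
for t0 in(.2,.6):
    s=minimize(f,[-72,-200,35,t0,0],method='Nelder-Mead',options=dict(maxiter=6000,maxfev=6000));q=s.x
    print('origin',q[:3].round(1),'tilt',np.degrees(q[3:]).round(),'lowest z',round(ext(q)[1],1),'resid',(ext(q)[0]-m).round(1))
E
```

```text
origin [ -72.2 -201.6   33.7] tilt [ 2. -4.] lowest z 8.3 resid [ 0.5 -0.8  1.2  0.7  0.1 -0.7  0.8]
origin [ -72.6 -200.6   37. ] tilt [29. -8.] lowest z 8.4 resid [ 0.5 -0.7  1.3  0.9  0.1 -2.8  3. ]
```

The fitted outline puts lid B's lowest point near the tray floor. A lid standing on the floor can have its origin no higher than 33 mm, which is under the 40 mm limit. It's well inside the walls and the picture shows it hasn't shifted, so I'll hand in.

```bash
python3 -c "
from bench import job
print(job.hand_in())"
```

```text
the job is handed in; nothing more can be done
None
```

I swept all three lids off the board's end into the tray without lifting any, and in the images the jar and bowl never moved; the job is handed in, but no verdict came back. Two lids lie flat and the third leans inside the tray, estimated at about 33 mm, under the 40 mm limit.

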